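Rotate the spare filter cartridges under the sink

ROBOT

A 6-joint arm with a two-finger parallel gripper is mounted at the origin on the work surface. World frame = base frame: x ahead of the robot, y to its left, z up, the work surface at z = 0. Lengths are in m, angles in rad, forces in N, time in s.
With the tool pointing down it reaches from about 0.35 to 1 m from the base axis. Payload 7.1 kg.
Tool frame: the origin (TCP) lies on the front face of the gripper's body, between the roots of the fingers; the fingertips stand 73 mm ahead of it and the grasp point (between the pads) lies 54 mm ahead of it; z points along the fingers, y is the line along which they close (so a half turn about z gives the same grasp; the last joint's range is limited). The gripper opens to 85 mm and grips with 20 to 120 N. Pads are 22 mm wide; open, the fingers measure 114 mm over their backs; the gripper's body (76 mm by 85 mm) begins 54 mm behind the grasp point. The pads swing forward as they close: fully open they stand 13 mm farther back than shut.
Start: joints at [1.32, 0.423, 1.63, -0, 1.089, -0.019], TCP at [0.144, 0.608, 0.304] pointing down, gripper open.
Joint ranges: [-3, 3], [-0.9, 2.11], [0.09, 2.58], [-1.31, 4.45], [0.11, 2.69], [-2.54, 2.54]. Speed limits (rad/s): [2.39, 2.39, 3.01, 3.14, 3.14, 3.14].

INTERFACE

Orientations are given as a unit quaternion [w, x, y, z].
In Python, from bench import sensors, imaging, workorder gives the robot as it stands.
- The arm moves only by the shell command python3 -m jog 'ROWS' [OPENING] [FORCE]. ROWS is JSON, a list of rows, each an object of numbers: "tx", "ty", "tz": the shift along the world's x, y, z scaled (see below); "wx", "wy", "wz": the turn, a rotation vector about the world's x, y, z scaled (see below). In form: [{"tx": .., "ty": .., "tz": .., "wx": .., "wy": .., "wz": ..}, ...]. A call has 1 to 12 rows; each row shifts and turns the commanded pose from where the row before left it; what a row does not reach is not made up. The controller multiplies each number of a shift by 0.05 m and each number of a turn by 4 degrees. A row lasts 1/10 s, in which the tool goes at most 50 mm and 8.59 degrees, less where a joint would pass 70% of its speed; a pose out of reach is approached as far as the arm can. A call with a number of a shift or a turn outside -1 to 1 is refused whole. A call with a gripper value outside its range is refused whole. OPENING is the closure, from 0 (fully open) to 1 (shut), set as the call begins (- or left out, the last holds). The fingers move at their own pace and stop on an object; FORCE is the grip in N (left out, the last holds). Time passes only in rows, so rows that do not move let the fingers close. It gives the time, the measured TCP pose, the force, the opening and the grip force at its end, in the units of the state.
- sensors.read_state(): the state, without advancing time (a new reading comes with each control period).
- imaging.grab_frame(name): name is "scene" or "top" or "wrist"; returns the picture (400x640x3 uint8, red, green, blue); there is no depth.
- imaging.calibration(name): a dict with "camera_matrix" (3x3 intrinsics, pixels), "pose" (4x4, takes a point from camera to world coordinates). Camera axes: x right, y down, z forward; pixel columns grow to the right and rows downward; lengths in m; the calibration is good to about 2 mm. A picture is of the moment at which its call begins: read the wrist's pose just before it. calibration takes no time and is no camera call; for the wrist camera it gives the pose at the moment of the call.
- workorder.close_job(): hands the job in; it is judged then, once.
Trained networks look in the newest picture that a camera, given by its name, has taken for a name from the list of things; names that differ only in an ending like _2 or _b are one class to them, and where a whole thing is asked for, a point or a joint stands for the part that bears it (a point fixed in the world has none). Each returns a list of dicts, best first, with "p" (0 to 1); they miss things now and then, are a little off and sometimes report something else, mostly with a low value. They report only what shows in the picture. A call takes as long as a camera call.
- imaging.search_frame(camera, label): "centre" ([x, y, z] in m, in the coordinates of the camera as it stood for that picture, good to about 4 mm: the middle of the surface that is visible of it).
The state is a dict: "time_s": time; "qpos": joint angles; "joint_vel": joint speeds; "joint_efforts": joint torques, N m; "ee_pos": TCP position; "tool_rot": TCP orientation; "contact_force": force on the tool from outside, world axes, zero at the start; "ft_torque": the same for the moment, N m; "opening": finger opening in m; "gripper_force": force on a finger pad.
Only numpy, scipy, OpenCV 4.12 (cv2) and the standard library are available. Lean on these libraries where they do the work, as an engineer would, in place of code of your own. Each camera call takes 0.05 s, during which the arm holds its last target. There are 200 camera calls.

TASK

Restock the spare water-filter trays, pink tray first, then blue: in each, bring the old dark-grey cartridge forward to the front spot, then stand the new white cartridge with the same cap colour behind it on the back spot. Each ends upright, centred on its ringed spot and let go; set the cartridges down rather than dropping them, and do not tip them over. Leave the green- and yellow-capped cartridges where they are.

Things in the scene. Friction and masses are not known exactly. Their poses are not given: they have to be found in the camera images.
- pink_old_mid (a point): old pink-capped water-filter cartridge with a dark grey casing, upright cylinder 48 mm in diameter up to 58 mm, then a ribbed cap 40 mm in diameter with a small white nipple on top, 80 mm tall in all, about 0.25 kg. It starts standing in the pink tray, at or near the back spot. This point is its centre, half-way up (40 mm above its underside); z is its upright axis
- pink_new_mid (a point): new pink-capped water-filter cartridge with a white casing, upright cylinder 48 mm in diameter up to 58 mm, then a ribbed cap 40 mm in diameter with a small white nipple on top, 80 mm tall in all, about 0.25 kg. It starts standing loose on the table. This point is its centre, half-way up (40 mm above its underside); z is its upright axis
- blue_old_mid (a point): old blue-capped water-filter cartridge with a dark grey casing, upright cylinder 48 mm in diameter up to 58 mm, then a ribbed cap 40 mm in diameter with a small white nipple on top, 80 mm tall in all, about 0.25 kg. It starts standing in the blue tray, at or near the back spot. This point is its centre, half-way up (40 mm above its underside); z is its upright axis
- blue_new_mid (a point): new blue-capped water-filter cartridge with a white casing, upright cylinder 48 mm in diameter up to 58 mm, then a ribbed cap 40 mm in diameter with a small white nipple on top, 80 mm tall in all, about 0.25 kg. It starts standing loose on the table. This point is its centre, half-way up (40 mm above its underside); z is its upright axis
- pink_lane: pink tray: white shallow open tray, fixed, 178 long (x) x 80 wide (y), floor 4 mm thick, wall tops 16 mm above the table. Front end (its -x, roughly towards the robot) has a pink wall and a pink tab 22 mm further out. Origin: centre of its underside. Two ringed pink spots on its centre line: front x = -42 mm, back x = +42 mm. A cartridge standing in it has its centre 44 mm above the table
- blue_lane: blue tray: white shallow open tray, fixed, 178 long (x) x 80 wide (y), floor 4 mm thick, wall tops 16 mm above the table. Front end (its -x, roughly towards the robot) has a blue wall and a blue tab 22 mm further out. Origin: centre of its underside. Two ringed blue spots on its centre line: front x = -42 mm, back x = +42 mm. A cartridge standing in it has its centre 44 mm above the table
- green_cart_mid (a point): green-capped water-filter cartridge with a white casing, upright cylinder 48 mm in diameter up to 58 mm, then a ribbed cap 40 mm in diameter with a small white nipple on top, 80 mm tall in all, about 0.25 kg. Not part of this job, to be left where it stands on the table. This point is its centre, half-way up (40 mm above its underside); z is its upright axis
- yellow_cart_mid (a point): yellow-capped water-filter cartridge with a white casing, upright cylinder 48 mm in diameter up to 58 mm, then a ribbed cap 40 mm in diameter with a small white nipple on top, 80 mm tall in all, about 0.25 kg. Not part of this job, to be left where it stands on the table. This point is its centre, half-way up (40 mm above its underside); z is its upright axis

How it is judged:
By the outcome, as a careful person would: the job done as asked, in the order asked, and still so for the second after the job is handed in, with the robot touching nothing.
It also fails if it takes over 112 s, if anything falls off the work surface, if the arm or the gripper's body presses on something with over 40 N, if the wrist force passes 120 N, or if a joint passes its speed limit or range.

## Working session

There is one attempt and no reset: what is moved stays moved. The work goes in short steps, Python scripts to look and compute and a shell command to move; the robot and the scene stay as the last step left them, time stands still between calls to the robot, and variables do not carry over. Pictures are saved under pics/ and viewed, at most 14 in all, crops included, and the job is handed in when it is done.

```bash
mkdir -p pics
cat > h.py <<'E'
import numpy as np, cv2
from bench import sensors, imaging, workorder
def find(cam,label,n=2):
    T=np.array(imaging.calibration(cam)["pose"]); out=[]
    for d in imaging.search_frame(cam,label)[:n]:
        out.append((round(d["p"],2),(T[:3,:3]@np.array(d["centre"])+T[:3,3]).round(4).tolist()))
    return out
def snap(cam,name):
    im=imaging.grab_frame(cam); cv2.imwrite(f"pics/{name}.png",im[:,:,::-1]); return im
def ray(cam,u,v,z):
    c=imaging.calibration(cam);K=np.array(c["camera_matrix"]);T=np.array(c["pose"])
    d=T[:3,:3]@np.linalg.solve(K,[u,v,1]);o=T[:3,3]
    return (o+d*(z-o[2])/d[2]).round(4)
def proj(cam,p):
    c=imaging.calibration(cam);K=np.array(c["camera_matrix"]);T=np.linalg.inv(np.array(c["pose"]))
    q=K@(T[:3,:3]@np.array(p)+T[:3,3]);return (q[:2]/q[2]).round(1)
E
python3 - <<'E'
from h import *
snap("top","top0");snap("scene","sc0")
for l in "pink_old_mid pink_new_mid blue_old_mid blue_new_mid pink_lane blue_lane green_cart_mid yellow_cart_mid".split(): print(l,find("top",l))
c=imaging.calibration("top");print(np.round(c["camera_matrix"],1).tolist(),np.round(c["pose"],3).tolist())
s=sensors.read_state();print(s)
E
```

```text
pink_old_mid [(0.91, [0.5925, 0.2167, 0.0796])]
pink_new_mid [(0.56, [0.554, 0.025, 0.0724])]
blue_old_mid [(0.97, [0.6005, -0.1727, 0.0763])]
blue_new_mid [(0.95, [0.6689, 0.0103, 0.0742])]
pink_lane [(0.84, [0.5377, 0.2103, 0.0068])]
blue_lane [(0.88, [0.541, -0.2013, 0.0055])]
green_cart_mid [(0.75, [0.4686, 0.3565, 0.0763])]
yellow_cart_mid [(0.9, [0.4528, -0.0185, 0.077])]
[[443.1, 0.0, 323.9], [0.0, 443.1, 197.6], [0.0, 0.0, 1.0]] [[0.03, -0.982, 0.186, 0.363], [-0.999, -0.027, 0.019, -0.009], [-0.013, -0.186, -0.982, 1.043], [0.0, 0.0, 0.0, 1.0]]
{'time_s': 0.5, 'qpos': array([ 1.32001671e+00,  4.23173000e-01,  1.62992085e+00, -1.73171707e-05,
        1.08857806e+00, -1.89997516e-02]), 'joint_vel': array([ 0.00143801, -0.00021613, -0.00034462, -0.00287557,  0.0009684 ,
        0.00124583]), 'joint_efforts': array([-1.31752146e-03, -5.56886959e+01, -2.81900328e+01, -1.48878098e-04,
        1.66969869e-03, -2.95134669e-05]), 'ee_pos': array([0.14354158, 0.6082706 , 0.30386524]), 'tool_rot': array([ 2.27269985e-06,  1.15626708e-01,  9.93292738e-01, -4.02957953e-05]), 'contact_force': array([-0.0465884 ,  0.1271854 ,  0.48222867]), 'ft_torque': array([-0.00443949,  0.03458248,  0.02798363]), 'gripper_force': 0.0, 'opening': 0.08555964627647636}
```

View pics/top0.png

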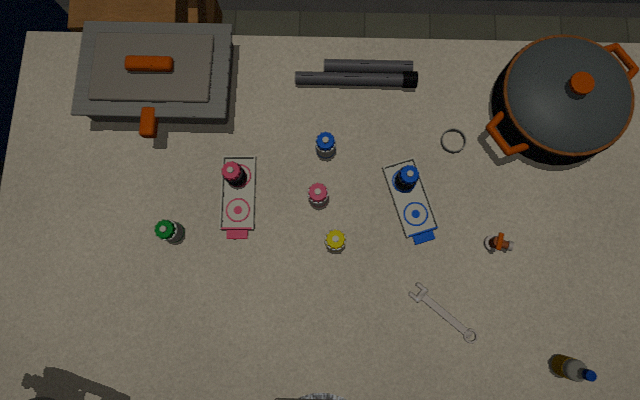

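View pics/sc0.png

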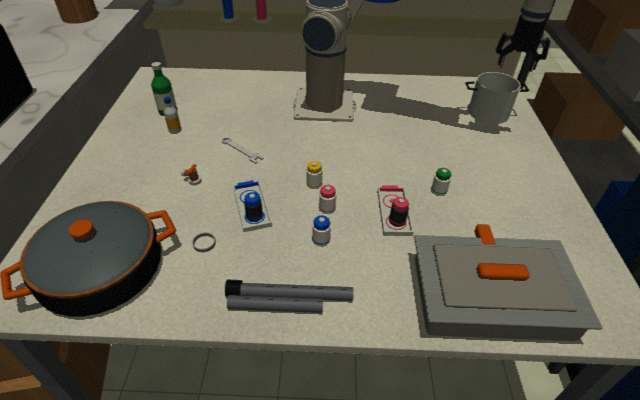

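Top view: pink tray is at about (238,195) with its front ring at (238,210) and old cartridge at (234,174). Blue tray is at about (410,198), turned, with front ring (416,214) and old cartridge at (406,178). New pink is at (318,193) and new blue at (326,142). Green (166,230) and yellow (336,240) stay. The network finds agree.

```bash
cat >> h.py <<'E'
def blobs(im,lo,hi,smin=90,vmin=60,amin=8):
    h=cv2.cvtColor(im,cv2.COLOR_RGB2HSV); m=cv2.inRange(h,(lo,smin,vmin),(hi,255,255))
    n,l,s,c=cv2.connectedComponentsWithStats(m)
    return [(s[i].tolist(),c[i].round(1).tolist()) for i in range(1,n) if s[i][4]>=amin]
E
python3 - <<'E'
from h import *
im=cv2.imread("pics/top0.png")[:,:,::-1].copy()
for nm,lo,hi in(("pink",160,180),("blue",100,125)):
  for s,c in blobs(im,lo,hi):
    if 140<c[1]<260 and 200<c[0]<460: print(nm,s,c,"z0",ray("top",*c,0.004),"z.016",ray("top",*c,0.014),"z.075",ray("top",*c,.072))
c=imaging.calibration("wrist");print(np.round(c["camera_matrix"],1).tolist(),np.round(c["pose"],3).tolist())
E
```

```text
pink [221, 161, 30, 26, 271] [233.1, 170.9] z0 [0.6186 0.2323 0.004 ] z.016 [0.6162 0.23   0.014 ] z.075 [0.6019 0.2165 0.072 ]
pink [308, 183, 19, 19, 228] [317.5, 192.1] z0 [0.5719 0.0262 0.004 ] z.016 [0.5698 0.0259 0.014 ] z.075 [0.5582 0.0239 0.072 ]
pink [226, 198, 24, 24, 102] [237.7, 209.4] z0 [0.5247 0.2149 0.004 ] z.016 [0.5231 0.2128 0.014 ] z.075 [0.5141 0.2002 0.072 ]
pink [234, 206, 8, 8, 51] [237.4, 209.5] z0 [0.5244 0.2156 0.004 ] z.016 [0.5229 0.2134 0.014 ] z.075 [0.5138 0.2009 0.072 ]
pink [221, 227, 31, 12, 260] [236.4, 232.2] z0 [0.4702 0.2144 0.004 ] z.016 [0.4692 0.2122 0.014 ] z.075 [0.4632 0.1997 0.072 ]
blue [316, 132, 19, 18, 207] [325.1, 140.3] z0 [0.7016 0.0119 0.004 ] z.016 [0.6984 0.0117 0.014 ] z.075 [0.6794 0.0105 0.072 ]
blue [392, 165, 27, 26, 271] [406.8, 174.7] z0 [ 0.6204 -0.1871  0.004 ] z.016 [ 0.6179 -0.1854  0.014 ] z.075 [ 0.6035 -0.1754  0.072 ]
blue [404, 202, 24, 24, 111] [415.3, 213.7] z0 [ 0.5261 -0.2067  0.004 ] z.016 [ 0.5245 -0.2048  0.014 ] z.075 [ 0.5154 -0.1937  0.072 ]
blue [412, 210, 8, 8, 53] [415.3, 213.4] z0 [ 0.5268 -0.2067  0.004 ] z.016 [ 0.5252 -0.2048  0.014 ] z.075 [ 0.5161 -0.1938  0.072 ]
blue [408, 226, 30, 19, 259] [423.3, 235.6] z0 [ 0.4747 -0.2249  0.004 ] z.016 [ 0.4736 -0.2228  0.014 ] z.075 [ 0.4674 -0.2108  0.072 ]
[[276.7, 0.0, 325.7], [0.0, 276.7, 201.8], [0.0, 0.0, 1.0]] [[0.231, 0.922, 0.312, 0.062], [0.973, -0.218, -0.074, 0.629], [-0.0, 0.321, -0.947, 0.374], [0.0, 0.0, 0.0, 1.0]]
```

```bash
python3 -m jog '[{"tx":0.67,"ty":-0.65,"tz":-0.09,"wz":0.277},{"tx":0.67,"ty":-0.65,"tz":-0.09,"wz":0.277},{"tx":0.67,"ty":-0.65,"tz":-0.09,"wz":0.277},{"tx":0.67,"ty":-0.65,"tz":-0.09,"wz":0.277},{"tx":0.67,"ty":-0.65,"tz":-0.09,"wz":0.277},{"tx":0.67,"ty":-0.65,"tz":-0.09,"wz":0.277},{"tx":0.67,"ty":-0.65,"tz":-0.09,"wz":0.277},{"tx":0.67,"ty":-0.65,"tz":-0.09,"wz":0.277},{"tx":0.67,"ty":-0.65,"tz":-0.09,"wz":0.277},{"tx":0.67,"ty":-0.65,"tz":-0.09,"wz":0.277},{"tx":0.67,"ty":-0.65,"tz":-0.09,"wz":0.277},{"tx":0.67,"ty":-0.65,"tz":-0.09,"wz":0.277}]' 0 40; python3 -m jog '[{},{}]'
python3 - <<'E'
from h import *
im=snap("wrist","w1")
for s,c in blobs(im,160,180,amin=100): print(s,c,ray("wrist",*c,.004),ray("wrist",*c,.072))
print(find("wrist","pink_old_mid"),find("wrist","pink_lane"))
E
```

```text
[151, 382, 26, 18, 329] [162.4, 391.8] [0.4732 0.2228 0.004 ] [0.3976 0.2975 0.072 ]
[] [(0.86, [0.4766, 0.2331, 0.0042])]$[0]: bad value
$[0]: bad value
```

View pics/w1.png

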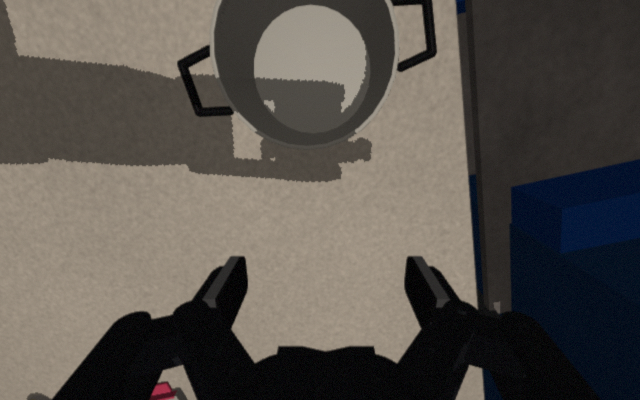

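Nothing moved: the rows need every key. This start view looks past the open fingers (tips near (245,260) and (408,260)) at a pot, with a bit of pink at (162,392).

```bash
python3 -m jog '[{"tx":0.67,"ty":-0.65,"tz":-0.09,"wx":0,"wy":0,"wz":0.277},{"tx":0.67,"ty":-0.65,"tz":-0.09,"wx":0,"wy":0,"wz":0.277},{"tx":0.67,"ty":-0.65,"tz":-0.09,"wx":0,"wy":0,"wz":0.277},{"tx":0.67,"ty":-0.65,"tz":-0.09,"wx":0,"wy":0,"wz":0.277},{"tx":0.67,"ty":-0.65,"tz":-0.09,"wx":0,"wy":0,"wz":0.277},{"tx":0.67,"ty":-0.65,"tz":-0.09,"wx":0,"wy":0,"wz":0.277},{"tx":0.67,"ty":-0.65,"tz":-0.09,"wx":0,"wy":0,"wz":0.277},{"tx":0.67,"ty":-0.65,"tz":-0.09,"wx":0,"wy":0,"wz":0.277},{"tx":0.67,"ty":-0.65,"tz":-0.09,"wx":0,"wy":0,"wz":0.277},{"tx":0.67,"ty":-0.65,"tz":-0.09,"wx":0,"wy":0,"wz":0.277},{"tx":0.67,"ty":-0.65,"tz":-0.09,"wx":0,"wy":0,"wz":0.277},{"tx":0.67,"ty":-0.65,"tz":-0.09,"wx":0,"wy":0,"wz":0.277}]' 0 40; python3 -m jog '[{"tx":0,"ty":0,"tz":0,"wx":0,"wy":0,"wz":0},{"tx":0,"ty":0,"tz":0,"wx":0,"wy":0,"wz":0}]'
python3 - <<'E'
from h import *
im=snap("wrist","w2")
for s,c in blobs(im,160,180,amin=60): print(s,c,ray("wrist",*c,.004),ray("wrist",*c,.072))
print(find("wrist","pink_old_mid"),find("wrist","pink_lane"))
E
```

```text
time_s: 1.85
ee_pos: [0.5469, 0.2167, 0.25]
tool_rot: [0.0, -0.0, 1.0, 0.0]
contact_force: [0.3, 1.2, -0.6]
opening: 0.0857
gripper_force: 0.0
time_s: 2.05
ee_pos: [0.546, 0.2173, 0.2496]
tool_rot: [-0.0, 0.001, 1.0, 0.0]
contact_force: [-0.8, 0.3, -0.1]
opening: 0.0854
gripper_force: 0.0
[288, 101, 68, 28, 1259] [321.4, 115.1] [0.4684 0.2151 0.004 ] [0.4669 0.2161 0.072 ]
[298, 140, 51, 50, 491] [322.9, 163.3] [0.5213 0.2165 0.004 ] [0.5084 0.2172 0.072 ]
[315, 157, 17, 17, 233] [323.0, 165.0] [0.5233 0.2166 0.004 ] [0.5099 0.2173 0.072 ]
[101, 193, 48, 43, 1229] [124.1, 214.4] [ 0.5838 -0.0269  0.004 ] [0.5574 0.0262 0.072 ]
[303, 211, 19, 33, 113] [307.7, 225.9] [0.5995 0.1972 0.004 ] [0.5698 0.2021 0.072 ]
[308, 235, 44, 41, 1113] [329.4, 255.7] [0.6414 0.2243 0.004 ] [0.6026 0.2233 0.072 ]
[(0.73, [0.5902, 0.2218, 0.0739])] [(0.86, [0.5281, 0.2154, 0.0043])]
```

View pics/w2.png

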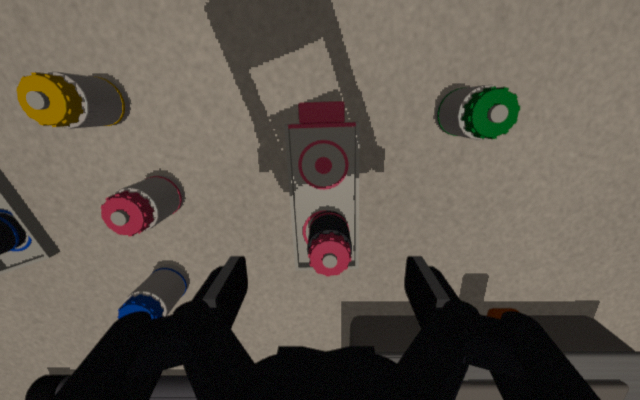

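The wrist view shows the pink front ring at (323,165), tab at (321,115), and old pink cap with its nipple at (330,261), a little off the back spot. New pink is at (125,214), new blue at (145,305).

Run:
```python
from h import *
print(ray("wrist",330,261,.083),ray("wrist",120,218,.079),sensors.read_state()["ee_pos"])
im=cv2.imread("pics/top0.png")[:,:,::-1]
# nipple = whitish pixels inside cap area of the top picture
for nm,x,y,z in(("po",233,170,.083),("pn",317,189,.079),("bo",408,174,.083),("bn",325,138,.079)):
    r=im[y-9:y+8,x-9:x+10].astype(int); w=r.min(2).astype(float); w[w<110]=0
    g=np.mgrid[y-9:y+8,x-9:x+10]; v,u=[(w*a).sum()/max(w.sum(),1) for a in g]
    print(nm,round(u,1),round(v,1),int((w>0).sum()),ray("top",u,v,z))
```

```text
[0.6018 0.2248 0.083 ] [0.5583 0.0278 0.079 ] [0.54473967 0.21905627 0.24995769]
po 234.4 165.2 35 [0.6123 0.2119 0.083 ]
pn 316.0 191.0 25 [0.5592 0.0271 0.079 ]
bo 406.8 169.6 37 [ 0.6124 -0.1735  0.083 ]
bn 325.1 139.2 20 [0.6798 0.0105 0.079 ]
```

```bash
python3 -m jog '[{"tx":0.565,"ty":0.05,"tz":0,"wx":0,"wy":0,"wz":0},{"tx":0.565,"ty":0.05,"tz":0,"wx":0,"wy":0,"wz":0},{"tx":0,"ty":0,"tz":-0.5,"wx":0,"wy":0,"wz":0},{"tx":0,"ty":0,"tz":-0.66,"wx":0,"wy":0,"wz":0},{"tx":0,"ty":0,"tz":-0.66,"wx":0,"wy":0,"wz":0},{"tx":0,"ty":0,"tz":-0.66,"wx":0,"wy":0,"wz":0},{"tx":0,"ty":0,"tz":-0.48,"wx":0,"wy":0,"wz":0},{"tx":0,"ty":0,"tz":0,"wx":0,"wy":0,"wz":0},{"tx":0,"ty":0,"tz":0,"wx":0,"wy":0,"wz":0}]' 0 40
python3 - <<'E'
from h import *
snap("wrist","w3")
E
```

```text
time_s: 3.1
ee_pos: [0.6016, 0.2243, 0.1023]
tool_rot: [-0.0, -0.001, 1.0, -0.0]
contact_force: [0.5, 0.3, 1.1]
opening: 0.0854
gripper_force: 0.0
```

View pics/w3.png

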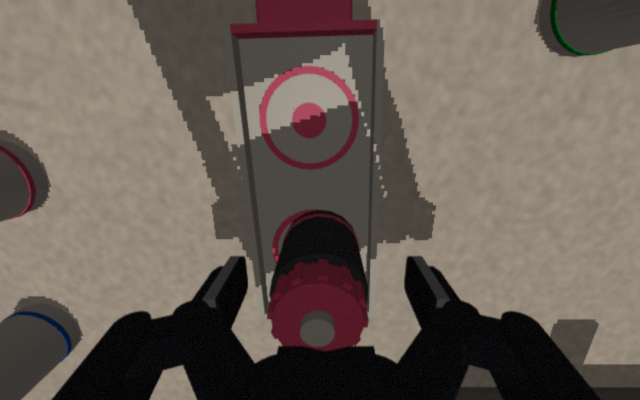

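Closer view: front dot at (309,119), old pink's nipple at (317,328), between the fingers (mid-column about 326) and about 3 mm to their left.

```bash
python3 - <<'E'
from h import *
print(ray("wrist",317,328,.083),ray("wrist",309,119,.004),ray("wrist",305,28,.016),sensors.read_state()["ee_pos"])
im=cv2.imread("pics/w3.png")[:,:,::-1].copy()
for s,c in blobs(im,160,180,amin=300): print(s,c,ray("wrist",*c,.004))
E
python3 -m jog '[{"tx":0,"ty":-0.05,"tz":0,"wx":0,"wy":0,"wz":0},{"tx":0,"ty":0,"tz":0,"wx":0,"wy":0,"wz":0},{"tx":0,"ty":0,"tz":0,"wx":0,"wy":0,"wz":0},{"tx":0,"ty":0,"tz":0,"wx":0,"wy":0,"wz":0},{"tx":0,"ty":0,"tz":0,"wx":0,"wy":0,"wz":0},{"tx":0,"ty":0,"tz":0,"wx":0,"wy":0,"wz":0},{"tx":0,"ty":0,"tz":0,"wx":0,"wy":0,"wz":0},{"tx":0,"ty":0,"tz":0,"wx":0,"wy":0,"wz":0},{"tx":0,"ty":0,"tz":0,"wx":0,"wy":0,"wz":0},{"tx":0,"ty":0,"tz":0,"wx":0,"wy":0,"wz":0}]' 1 30
```

```text
[0.6031 0.2222 0.083 ] [0.5246 0.216  0.004 ] [0.4811 0.2156 0.016 ] [0.60235    0.2243202  0.10322566]
[230, 0, 147, 34, 3601] [302.8, 17.1] [0.4732 0.2137 0.004 ]
[259, 66, 100, 104, 2027] [308.6, 115.2] [0.5225 0.2158 0.004 ]
[292, 103, 34, 35, 947] [308.6, 120.1] [0.5252 0.2158 0.004 ]
[0, 146, 36, 74, 406] [20.8, 179.3] [0.5609 0.0347 0.004 ]
[272, 209, 43, 54, 377] [284.1, 231.5] [0.5968 0.198  0.004 ]
[267, 260, 101, 91, 5989] [318.1, 303.9] [0.6553 0.2203 0.004 ]
time_s: 4.15
ee_pos: [0.6026, 0.2208, 0.1034]
tool_rot: [0.001, -0.0, 1.0, 0.0]
contact_force: [-0.7, -1.0, 6.1]
opening: 0.0471
gripper_force: 30.1
```

```bash
python3 -m jog '[{"tx":0,"ty":0,"tz":0.15,"wx":0,"wy":0,"wz":0},{"tx":0,"ty":0,"tz":0.25,"wx":0,"wy":0,"wz":0},{"tx":-0.3,"ty":-0.02,"tz":0,"wx":0,"wy":0,"wz":0},{"tx":-0.49,"ty":-0.03,"tz":0,"wx":0,"wy":0,"wz":0},{"tx":-0.49,"ty":-0.03,"tz":0,"wx":0,"wy":0,"wz":0},{"tx":-0.29,"ty":-0.02,"tz":0,"wx":0,"wy":0,"wz":0},{"tx":0,"ty":0,"tz":0,"wx":0,"wy":0,"wz":0},{"tx":0,"ty":0,"tz":-0.2,"wx":0,"wy":0,"wz":0},{"tx":0,"ty":0,"tz":-0.1,"wx":0,"wy":0,"wz":0},{"tx":0,"ty":0,"tz":-0.06,"wx":0,"wy":0,"wz":0},{"tx":0,"ty":0,"tz":0,"wx":0,"wy":0,"wz":0},{"tx":0,"ty":0,"tz":0,"wx":0,"wy":0,"wz":0}]' 1 30
python3 - <<'E'
from h import *
snap("wrist","w4");s=sensors.read_state();print(s["ee_pos"],s["contact_force"])
E
```

```text
time_s: 5.35
ee_pos: [0.5239, 0.2157, 0.1036]
tool_rot: [-0.0, -0.0, 1.0, -0.0]
contact_force: [0.1, -0.2, -3.6]
opening: 0.0473
gripper_force: 31.8
[0.52381676 0.2157557  0.1035921 ] [-0.23645186 -0.60520706 -3.49115645]
```

View pics/w4.png

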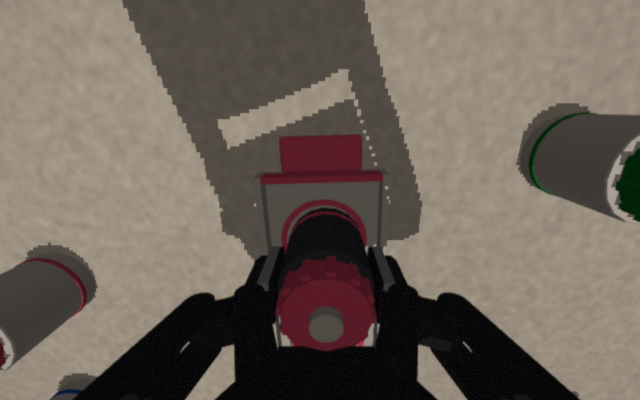

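Old pink is over the front ring and centred (ring arc about columns 283–366, cartridge 284–368), still hanging by a hair. Lower 2 mm, let go, rise.

```bash
python3 -m jog '[{"tx":0,"ty":0,"tz":-0.02,"wx":0,"wy":0,"wz":0},{"tx":0,"ty":0,"tz":-0.02,"wx":0,"wy":0,"wz":0},{"tx":0,"ty":0,"tz":0,"wx":0,"wy":0,"wz":0}]' 1 30
python3 -m jog '[{"tx":0,"ty":0,"tz":0,"wx":0,"wy":0,"wz":0},{"tx":0,"ty":0,"tz":0,"wx":0,"wy":0,"wz":0},{"tx":0,"ty":0,"tz":0,"wx":0,"wy":0,"wz":0},{"tx":0,"ty":0,"tz":0,"wx":0,"wy":0,"wz":0},{"tx":0,"ty":0,"tz":0,"wx":0,"wy":0,"wz":0},{"tx":0,"ty":0,"tz":0.3,"wx":0,"wy":0,"wz":0},{"tx":0,"ty":0,"tz":0.8,"wx":0,"wy":0,"wz":0},{"tx":0,"ty":0,"tz":0.9,"wx":0,"wy":0,"wz":0},{"tx":0,"ty":0,"tz":0.9,"wx":0,"wy":0,"wz":0}]' 0
```

```text
time_s: 5.7
ee_pos: [0.5238, 0.2158, 0.1033]
tool_rot: [0.0, -0.0, 1.0, 0.0]
contact_force: [-4.2, -2.3, 14.6]
opening: 0.0471
gripper_force: 33.3
time_s: 6.6
ee_pos: [0.5232, 0.2156, 0.2492]
tool_rot: [-0.0, -0.0, 1.0, -0.0]
contact_force: [0.6, 0.1, -0.1]
opening: 0.0853
gripper_force: 0.0
```

```bash
python3 -m jog '[{"tx":0.14,"ty":-0.75,"tz":0,"wx":0,"wy":0,"wz":0},{"tx":0.14,"ty":-0.75,"tz":0,"wx":0,"wy":0,"wz":0},{"tx":0.14,"ty":-0.75,"tz":0,"wx":0,"wy":0,"wz":0},{"tx":0.14,"ty":-0.75,"tz":0,"wx":0,"wy":0,"wz":0},{"tx":0.14,"ty":-0.75,"tz":0,"wx":0,"wy":0,"wz":0},{"tx":0,"ty":0,"tz":-0.6,"wx":0,"wy":0,"wz":0},{"tx":0,"ty":0,"tz":0,"wx":0,"wy":0,"wz":0},{"tx":0,"ty":0,"tz":0,"wx":0,"wy":0,"wz":0}]' 0
python3 - <<'E'
from h import *
im=snap("wrist","w5")
for s,c in blobs(im,160,180,amin=300): print(s,c,ray("wrist",*c,.065))
print(find("wrist","pink_new_mid"),sensors.read_state()["ee_pos"])
g=im[:,:,:].astype(int)
E
```

```text
time_s: 7.4
ee_pos: [0.5581, 0.0284, 0.2174]
tool_rot: [-0.001, -0.0, 1.0, 0.0]
contact_force: [-0.1, -0.2, 0.2]
opening: 0.0855
gripper_force: 0.0
[485, 87, 77, 31, 1647] [518.7, 102.9] [0.471  0.1766 0.065 ]
[478, 131, 51, 56, 458] [494.9, 157.3] [0.5123 0.1667 0.065 ]
[536, 148, 59, 55, 1918] [564.9, 174.6] [0.5266 0.2271 0.065 ]
[294, 187, 52, 53, 1702] [319.4, 212.8] [0.5602 0.0249 0.065 ]
[467, 210, 53, 47, 477] [493.0, 232.4] [0.5787 0.1781 0.065 ]
[(0.83, [0.5516, 0.0231, 0.0779])] [0.55889877 0.02898655 0.21813469]
```

View pics/w5.png

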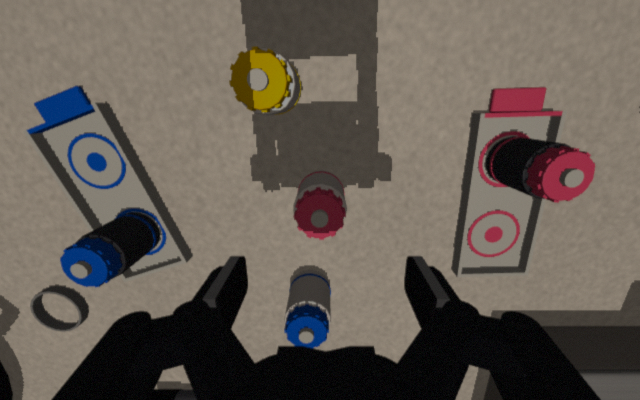

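New pink's nipple is at (319,217), new blue's at (305,335). The pink back dot is free at (493,234); the blue front dot is at (96,161), old blue's nipple at (81,270). Old pink stands upright on its front ring.

Run:
```python
from h import *
print("pn",ray("wrist",319,217,.079),"back",ray("wrist",493.5,234,.004),"bfront",ray("wrist",96.5,161,.004),"bo",ray("wrist",81,270,.083),"bn",ray("wrist",305,335,.079),"po",ray("wrist",572,177,.083))
```

```text
pn [0.5589 0.025  0.079 ] back [0.6097 0.2199 0.004 ] bfront [ 0.5269 -0.2059  0.004 ] bo [ 0.606  -0.1783  0.083 ] bn [0.68   0.0108 0.079 ] po [0.5246 0.2175 0.083 ]
```

```bash
python3 -m jog '[{"tx":0,"ty":-0.05,"tz":-0.5,"wx":0,"wy":0,"wz":0},{"tx":0,"ty":0,"tz":-0.7,"wx":0,"wy":0,"wz":0},{"tx":0,"ty":0,"tz":-0.7,"wx":0,"wy":0,"wz":0},{"tx":0,"ty":0,"tz":-0.48,"wx":0,"wy":0,"wz":0},{"tx":0,"ty":0,"tz":0,"wx":0,"wy":0,"wz":0},{"tx":0,"ty":0,"tz":0,"wx":0,"wy":0,"wz":0}]' 0
python3 -m jog '[{"tx":0,"ty":0,"tz":0,"wx":0,"wy":0,"wz":0},{"tx":0,"ty":0,"tz":0,"wx":0,"wy":0,"wz":0},{"tx":0,"ty":0,"tz":0,"wx":0,"wy":0,"wz":0},{"tx":0,"ty":0,"tz":0,"wx":0,"wy":0,"wz":0},{"tx":0,"ty":0,"tz":0,"wx":0,"wy":0,"wz":0},{"tx":0,"ty":0,"tz":0,"wx":0,"wy":0,"wz":0},{"tx":0,"ty":0,"tz":0,"wx":0,"wy":0,"wz":0},{"tx":0,"ty":0,"tz":0,"wx":0,"wy":0,"wz":0},{"tx":0,"ty":0,"tz":0.3,"wx":0,"wy":0,"wz":0},{"tx":0,"ty":0,"tz":0.7,"wx":0,"wy":0,"wz":0},{"tx":0,"ty":0,"tz":1,"wx":0,"wy":0,"wz":0},{"tx":0,"ty":0,"tz":1,"wx":0,"wy":0,"wz":0}]' 1 30
python3 - <<'E'
from h import *
snap("wrist","w6")
im=cv2.imread("pics/w6.png")[:,:,::-1]
# nipple: greyish blob inside cap
h=cv2.cvtColor(im.copy(),cv2.COLOR_RGB2HSV)[250:370,270:380]
m=cv2.inRange(h,(0,0,70),(180,90,255));n,l,s,c=cv2.connectedComponentsWithStats(m)
print([(s[i].tolist(),(c[i]+[270,250]).round(1).tolist()) for i in range(1,n) if s[i][4]>100])
z=sensors.read_state()["ee_pos"];print(z)
for i in range(1,n):
    if 100<s[i][4]<2500: print(ray("wrist",*(c[i]+[270,250]),z[2]-.098+.079))
E
```

```text
time_s: 8.1
ee_pos: [0.5591, 0.0264, 0.0988]
tool_rot: [0.0, -0.001, 1.0, 0.0]
contact_force: [-0.9, 0.6, 0.0]
opening: 0.0857
gripper_force: 0.0
time_s: 9.3
ee_pos: [0.5577, 0.0257, 0.2499]
tool_rot: [-0.001, -0.0, 1.0, -0.0]
contact_force: [1.8, 0.3, -1.9]
opening: 0.0469
gripper_force: 31.8
[([7, 0, 98, 45, 944], [325.8, 263.2]), ([39, 64, 34, 27, 731], [325.6, 327.2]), ([86, 66, 24, 32, 334], [370.2, 334.8]), ([2, 70, 26, 27, 317], [281.4, 335.5])]
[0.56164662 0.0258651  0.2585629 ]
[0.5315 0.0273 0.2396]
[0.561  0.0272 0.2396]
[0.565  0.0453 0.2396]
[0.5652 0.0093 0.2396]
```

```bash
python3 -m jog '[{"tx":0.1,"ty":0.4,"tz":0,"wx":0,"wy":0,"wz":0},{"tx":0.22,"ty":0.85,"tz":0,"wx":0,"wy":0,"wz":0},{"tx":0.22,"ty":0.85,"tz":0,"wx":0,"wy":0,"wz":0},{"tx":0.22,"ty":0.85,"tz":0,"wx":0,"wy":0,"wz":0},{"tx":0.12,"ty":0.6,"tz":0,"wx":0,"wy":0,"wz":0},{"tx":0.1,"ty":0.3,"tz":0,"wx":0,"wy":0,"wz":0},{"tx":0,"ty":0,"tz":-0.5,"wx":0,"wy":0,"wz":0},{"tx":0,"ty":0,"tz":-0.8,"wx":0,"wy":0,"wz":0},{"tx":0,"ty":0,"tz":-0.8,"wx":0,"wy":0,"wz":0},{"tx":0,"ty":0,"tz":-0.4,"wx":0,"wy":0,"wz":0},{"tx":0,"ty":0,"tz":0,"wx":0,"wy":0,"wz":0},{"tx":0,"ty":0,"tz":0,"wx":0,"wy":0,"wz":0}]' 1 30
python3 - <<'E'
from h import *
im=snap("wrist","w7");print(sensors.read_state()["ee_pos"])
for s,c in blobs(im,160,180,amin=100): print(s,c,ray("wrist",*c,.004))
E
```

```text
time_s: 10.55
ee_pos: [0.6078, 0.2179, 0.1235]
tool_rot: [-0.0, 0.0, 1.0, -0.0]
contact_force: [-0.7, 0.5, -1.9]
opening: 0.047
gripper_force: 31.9
[0.60841972 0.2181656  0.12443227]
[253, 0, 129, 31, 2893] [316.7, 15.5] [0.4729 0.2145 0.004 ]
[267, 48, 108, 115, 7665] [320.3, 105.0] [0.5228 0.2163 0.004 ]
[286, 191, 78, 51, 866] [323.1, 210.0] [0.5955 0.2178 0.004 ]
[276, 255, 100, 96, 6227] [325.6, 301.2] [0.676  0.2195 0.004 ]
```

View pics/w7.png

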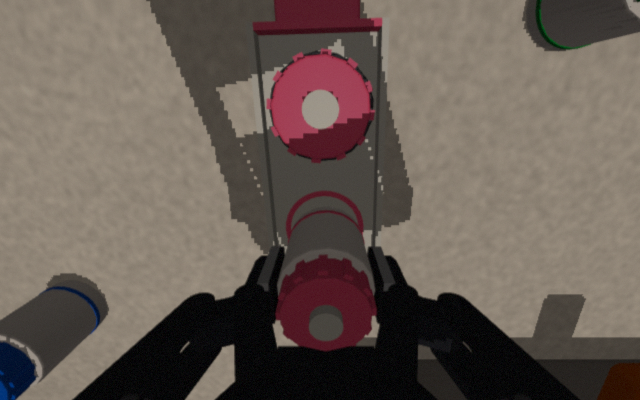

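Old pink stands square on the front ring (nipple (321,109)). The held new pink (325,323) is over the back ring, whose arc spans columns 286–364 with its top at row 191.

Run:
```python
from h import *
# ring radius from w2-type geometry: use w5 back ring? use w3 pixels with a z shift of camera
import copy
c=imaging.calibration("wrist");K=np.array(c["camera_matrix"]);T=np.array(c["pose"])
s=sensors.read_state()["ee_pos"]
def r(u,v,z,ee):
    d=T[:3,:3]@np.linalg.solve(K,[u,v,1]);o=T[:3,3]+np.array(ee)-s;return (o+d*(z-o[2])/d[2]).round(4)
w3=[.602,.2233,.1025]
print("front ring w3 L/R/top/bot",r(259,117,.004,w3),r(359,117,.004,w3),r(309,66,.004,w3),r(309,170,.004,w3))
w7=[.6075,.2185,.123]
print("back ring w7 top,L,R",r(324,191,.004,w7),r(286,225,.004,w7),r(364,225,.004,w7),"po nipple",r(321,109,.083,w7),"held",r(325,323,.104,w7))
```

```text
front ring w3 L/R/top/bot [0.5231 0.1861 0.004 ] [0.5232 0.2442 0.004 ] [0.4963 0.2157 0.004 ] [0.5545 0.2145 0.004 ]
back ring w7 top,L,R [0.5796 0.2188 0.004 ] [0.6058 0.1906 0.004 ] [0.6059 0.2484 0.004 ] po nipple [0.5239 0.2183 0.083 ] held [0.6046 0.2196 0.104 ]
```

```bash
python3 -m jog '[{"tx":0.02,"ty":0.01,"tz":-0.15,"wx":0,"wy":0,"wz":0},{"tx":0,"ty":0,"tz":-0.15,"wx":0,"wy":0,"wz":0},{"tx":0,"ty":0,"tz":-0.08,"wx":0,"wy":0,"wz":0},{"tx":0,"ty":0,"tz":-0.03,"wx":0,"wy":0,"wz":0},{"tx":0,"ty":0,"tz":0,"wx":0,"wy":0,"wz":0},{"tx":0,"ty":0,"tz":0,"wx":0,"wy":0,"wz":0}]' 1 30
```

```text
time_s: 11.2
ee_pos: [0.6086, 0.2189, 0.1035]
tool_rot: [0.0, -0.0, 1.0, 0.0]
contact_force: [-2.8, -0.8, 7.2]
opening: 0.0473
gripper_force: 32.9
```

```bash
python3 -m jog '[{"tx":0,"ty":0,"tz":0,"wx":0,"wy":0,"wz":0},{"tx":0,"ty":0,"tz":0,"wx":0,"wy":0,"wz":0},{"tx":0,"ty":0,"tz":0,"wx":0,"wy":0,"wz":0},{"tx":0,"ty":0,"tz":0,"wx":0,"wy":0,"wz":0},{"tx":0,"ty":0,"tz":0,"wx":0,"wy":0,"wz":0},{"tx":0,"ty":0,"tz":0.3,"wx":0,"wy":0,"wz":0},{"tx":0,"ty":0,"tz":0.8,"wx":0,"wy":0,"wz":0},{"tx":0,"ty":0,"tz":0.9,"wx":0,"wy":0,"wz":0},{"tx":0,"ty":0,"tz":0.9,"wx":0,"wy":0,"wz":0},{"tx":0,"ty":0,"tz":0,"wx":0,"wy":0,"wz":0}]' 0
python3 - <<'E'
from h import *
snap("wrist","w8");print(sensors.read_state()["ee_pos"])
E
```

```text
time_s: 12.2
ee_pos: [0.6118, 0.2199, 0.2558]
tool_rot: [0.006, -0.0, 1.0, 0.002]
contact_force: [0.0, -0.5, 0.1]
opening: 0.0859
gripper_force: 0.0
[0.61041163 0.21942517 0.25249281]
```

View pics/w8.png

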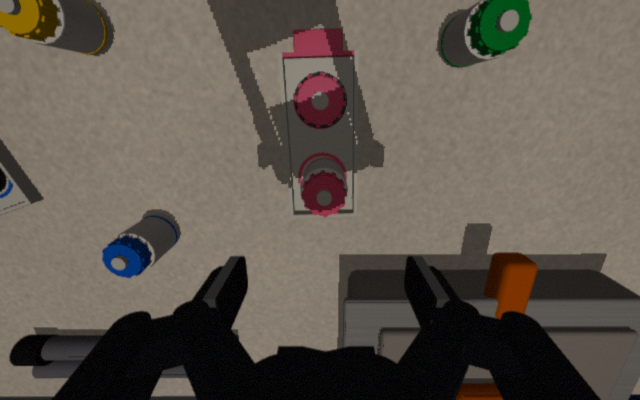

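Both pink cartridges stand upright on their spots (nipples (321,101) and (324,198)). Now the blue tray.

```bash
python3 -m jog '[{"tx":0,"ty":-0.4,"tz":0,"wx":0,"wy":0,"wz":0},{"tx":0,"ty":-0.8,"tz":0,"wx":0,"wy":0,"wz":0},{"tx":0,"ty":-0.9,"tz":0,"wx":0,"wy":0,"wz":0},{"tx":0,"ty":-0.9,"tz":0,"wx":0,"wy":0,"wz":0},{"tx":0,"ty":-0.9,"tz":0,"wx":0,"wy":0,"wz":0},{"tx":0,"ty":-0.9,"tz":0,"wx":0,"wy":0,"wz":0},{"tx":0,"ty":-0.9,"tz":0,"wx":0,"wy":0,"wz":0},{"tx":-0.05,"ty":-0.9,"tz":0,"wx":0,"wy":0,"wz":0},{"tx":0,"ty":-0.8,"tz":0,"wx":0,"wy":0,"wz":0},{"tx":0,"ty":-0.54,"tz":-0.3,"wx":0,"wy":0,"wz":0},{"tx":0,"ty":0,"tz":-0.3,"wx":0,"wy":0,"wz":0},{"tx":0,"ty":0,"tz":0,"wx":0,"wy":0,"wz":0}]' 0
python3 -m jog '[{"tx":0,"ty":0,"tz":0,"wx":0,"wy":0,"wz":0},{"tx":0,"ty":0,"tz":0,"wx":0,"wy":0,"wz":0}]'
python3 - <<'E'
from h import *
im=snap("wrist","w9")
for s,c in blobs(im,100,125,amin=60): print(s,c,ray("wrist",*c,.004),ray("wrist",*c,.072))
E
```

```text
time_s: 13.45
ee_pos: [0.6034, -0.1787, 0.2138]
tool_rot: [-0.003, 0.001, 1.0, 0.001]
contact_force: [-1.2, 0.9, -1.4]
opening: 0.0859
gripper_force: 0.0
time_s: 13.65
ee_pos: [0.6061, -0.1772, 0.2176]
tool_rot: [-0.0, -0.001, 1.0, 0.0]
contact_force: [-0.5, 0.0, -0.4]
opening: 0.0855
gripper_force: 0.0
[238, 28, 77, 51, 1701] [272.7, 51.5] [ 0.4735 -0.2243  0.004 ] [ 0.4852 -0.2127  0.072 ]
[265, 81, 60, 62, 617] [295.3, 108.5] [ 0.5229 -0.2054  0.004 ] [ 0.5227 -0.1983  0.072 ]
[285, 102, 20, 21, 314] [294.5, 112.5] [ 0.5266 -0.2063  0.004 ] [ 0.5255 -0.199   0.072 ]
[296, 194, 49, 45, 766] [320.3, 214.4] [ 0.6332 -0.1817  0.004 ] [ 0.6066 -0.1803  0.072 ]
[505, 269, 48, 40, 1082] [528.9, 288.5] [0.7293 0.0705 0.004 ] [0.6797 0.0115 0.072 ]
```

View pics/w9.png

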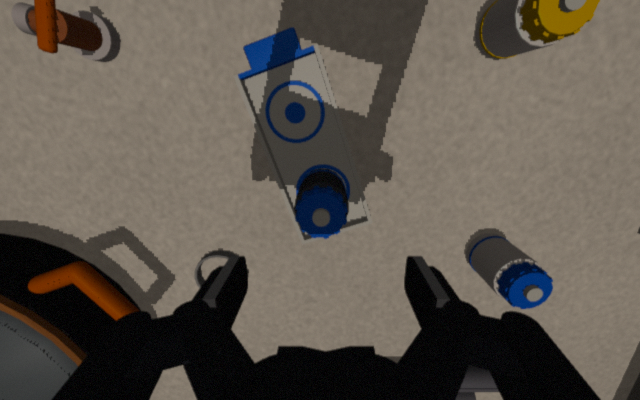

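Blue front dot is at (294,112), old blue's nipple at (320,217); new blue's is at (534,295). The flat ring at (220,268) and the pot are clear of the fingers.

```bash
python3 -m jog '[{"tx":-0.04,"ty":-0.045,"tz":-0.5,"wx":0,"wy":0,"wz":0},{"tx":0,"ty":0,"tz":-0.7,"wx":0,"wy":0,"wz":0},{"tx":0,"ty":0,"tz":-0.7,"wx":0,"wy":0,"wz":0},{"tx":0,"ty":0,"tz":-0.41,"wx":0,"wy":0,"wz":0},{"tx":0,"ty":0,"tz":0,"wx":0,"wy":0,"wz":0},{"tx":0,"ty":0,"tz":0,"wx":0,"wy":0,"wz":0}]' 0
python3 -m jog '[{"tx":0,"ty":0,"tz":0,"wx":0,"wy":0,"wz":0},{"tx":0,"ty":0,"tz":0,"wx":0,"wy":0,"wz":0},{"tx":0,"ty":0,"tz":0,"wx":0,"wy":0,"wz":0},{"tx":0,"ty":0,"tz":0,"wx":0,"wy":0,"wz":0},{"tx":0,"ty":0,"tz":0,"wx":0,"wy":0,"wz":0},{"tx":0,"ty":0,"tz":0,"wx":0,"wy":0,"wz":0},{"tx":0,"ty":0,"tz":0,"wx":0,"wy":0,"wz":0},{"tx":0,"ty":0,"tz":0,"wx":0,"wy":0,"wz":0},{"tx":0,"ty":0,"tz":0.15,"wx":0,"wy":0,"wz":0},{"tx":0,"ty":0,"tz":0.25,"wx":0,"wy":0,"wz":0},{"tx":0,"ty":0,"tz":0,"wx":0,"wy":0,"wz":0},{"tx":0,"ty":0,"tz":0,"wx":0,"wy":0,"wz":0}]' 1 30
python3 - <<'E'
from h import *
im=snap("wrist","w10");s=sensors.read_state()["ee_pos"];print(s)
for b,c in blobs(im,100,125,amin=200): print(b,c,ray("wrist",*c,.004))
h=cv2.cvtColor(im.copy(),cv2.COLOR_RGB2HSV)[300:350,300:350]
m=cv2.inRange(h,(0,0,70),(180,90,255));n,l,st,c=cv2.connectedComponentsWithStats(m)
print([(st[i].tolist(),(c[i]+300).round(1).tolist()) for i in range(1,n) if st[i][4]>100])
E
```

```text
time_s: 14.3
ee_pos: [0.6046, -0.18, 0.1026]
tool_rot: [0.0, -0.001, 1.0, -0.0]
contact_force: [-0.1, 0.2, 0.1]
opening: 0.0853
gripper_force: 0.0
time_s: 15.5
ee_pos: [0.6043, -0.1806, 0.1226]
tool_rot: [0.001, -0.0, 1.0, -0.0]
contact_force: [-1.1, -0.1, -2.5]
opening: 0.0471
gripper_force: 31.6
[ 0.60399198 -0.18044614  0.12209868]
[194, 0, 120, 67, 3807] [247.1, 25.1] [ 0.4737 -0.2253  0.004 ]
[240, 69, 89, 93, 1610] [284.3, 113.1] [ 0.5231 -0.2057  0.004 ]
[269, 102, 31, 32, 758] [284.3, 117.6] [ 0.5259 -0.2059  0.004 ]
[287, 193, 78, 47, 648] [326.7, 209.5] [ 0.5896 -0.1783  0.004 ]
[276, 277, 100, 73, 4393] [325.2, 311.5] [ 0.6797 -0.1795  0.004 ]
[612, 372, 28, 28, 503] [628.2, 388.5] [0.7673 0.1022 0.004 ]
[([10, 14, 33, 27, 709], [325.7, 326.9])]
```

```bash
python3 -m jog '[{"tx":-0.3,"ty":-0.1,"tz":0,"wx":0,"wy":0,"wz":0},{"tx":-0.5,"ty":-0.16,"tz":0,"wx":0,"wy":0,"wz":0},{"tx":-0.5,"ty":-0.16,"tz":0,"wx":0,"wy":0,"wz":0},{"tx":-0.286,"ty":-0.094,"tz":0,"wx":0,"wy":0,"wz":0},{"tx":0,"ty":0,"tz":0,"wx":0,"wy":0,"wz":0},{"tx":0,"ty":0,"tz":-0.2,"wx":0,"wy":0,"wz":0},{"tx":0,"ty":0,"tz":-0.12,"wx":0,"wy":0,"wz":0},{"tx":0,"ty":0,"tz":-0.06,"wx":0,"wy":0,"wz":0},{"tx":0,"ty":0,"tz":-0.02,"wx":0,"wy":0,"wz":0},{"tx":0,"ty":0,"tz":0,"wx":0,"wy":0,"wz":0}]' 1 30
```

```text
time_s: 16.55
ee_pos: [0.5255, -0.206, 0.1035]
tool_rot: [0.0, -0.0, 1.0, -0.0]
contact_force: [-7.8, 1.8, 22.4]
opening: 0.0475
gripper_force: 34.1
```

```bash
python3 -m jog '[{"tx":0,"ty":0,"tz":0.02,"wx":0,"wy":0,"wz":0}]' 1 30; python3 -m jog '[{"tx":0,"ty":0,"tz":0,"wx":0,"wy":0,"wz":0},{"tx":0,"ty":0,"tz":0,"wx":0,"wy":0,"wz":0},{"tx":0,"ty":0,"tz":0,"wx":0,"wy":0,"wz":0},{"tx":0,"ty":0,"tz":0,"wx":0,"wy":0,"wz":0},{"tx":0,"ty":0,"tz":0,"wx":0,"wy":0,"wz":0},{"tx":0,"ty":0,"tz":0.3,"wx":0,"wy":0,"wz":0},{"tx":0,"ty":0,"tz":0.8,"wx":0,"wy":0,"wz":0},{"tx":0,"ty":0,"tz":0.9,"wx":0,"wy":0,"wz":0},{"tx":0,"ty":0,"tz":0.9,"wx":0,"wy":0,"wz":0},{"tx":0,"ty":0,"tz":0,"wx":0,"wy":0,"wz":0},{"tx":0,"ty":0,"tz":0,"wx":0,"wy":0,"wz":0}]' 0
```

```text
time_s: 16.65
ee_pos: [0.5254, -0.2059, 0.1035]
tool_rot: [0.0, -0.0, 1.0, -0.0]
contact_force: [-0.4, 0.2, -0.1]
opening: 0.0477
gripper_force: 32.1
time_s: 17.75
ee_pos: [0.5252, -0.2064, 0.2501]
tool_rot: [0.002, -0.0, 1.0, -0.001]
contact_force: [-0.9, 0.1, -0.2]
opening: 0.0853
gripper_force: 0.0
```

```bash
python3 -m jog '[{"tx":0.34,"ty":0.44,"tz":0,"wx":0,"wy":0,"wz":0},{"tx":0.46,"ty":0.65,"tz":0,"wx":0,"wy":0,"wz":0},{"tx":0.46,"ty":0.65,"tz":0,"wx":0,"wy":0,"wz":0},{"tx":0.46,"ty":0.65,"tz":0,"wx":0,"wy":0,"wz":0},{"tx":0.46,"ty":0.65,"tz":0,"wx":0,"wy":0,"wz":0},{"tx":0.46,"ty":0.65,"tz":0,"wx":0,"wy":0,"wz":0},{"tx":0.46,"ty":0.65,"tz":0,"wx":0,"wy":0,"wz":0},{"tx":0,"ty":0,"tz":-0.6,"wx":0,"wy":0,"wz":0},{"tx":0,"ty":0,"tz":0,"wx":0,"wy":0,"wz":0},{"tx":0,"ty":0,"tz":0,"wx":0,"wy":0,"wz":0},{"tx":0,"ty":0,"tz":0,"wx":0,"wy":0,"wz":0}]' 0
python3 - <<'E'
from h import *
im=snap("wrist","w11")
for s,c in blobs(im,100,125,amin=60): print(s,c,ray("wrist",*c,.004),ray("wrist",*c,.068))
print(sensors.read_state()["ee_pos"])
E
```

```text
time_s: 18.85
ee_pos: [0.6795, 0.0101, 0.2182]
tool_rot: [-0.0, 0.0, 1.0, -0.0]
contact_force: [-0.2, -0.9, -0.1]
opening: 0.0851
gripper_force: 0.0
[0, 0, 20, 33, 487] [8.2, 12.8] [ 0.5159 -0.268   0.004 ] [ 0.5338 -0.2052  0.068 ]
[64, 0, 52, 63, 444] [99.0, 42.0] [ 0.5387 -0.1941  0.004 ] [ 0.5515 -0.1478  0.068 ]
[102, 88, 61, 61, 690] [132.2, 117.3] [ 0.6041 -0.1787  0.004 ] [ 0.6023 -0.136   0.068 ]
[122, 109, 21, 21, 330] [131.8, 119.2] [ 0.6059 -0.1795  0.004 ] [ 0.6036 -0.1366  0.068 ]
[303, 194, 45, 44, 637] [324.8, 216.6] [0.7096 0.0104 0.004 ] [0.684  0.0107 0.068 ]
[0.67976333 0.00994659 0.21874544]
```

View pics/w11.png

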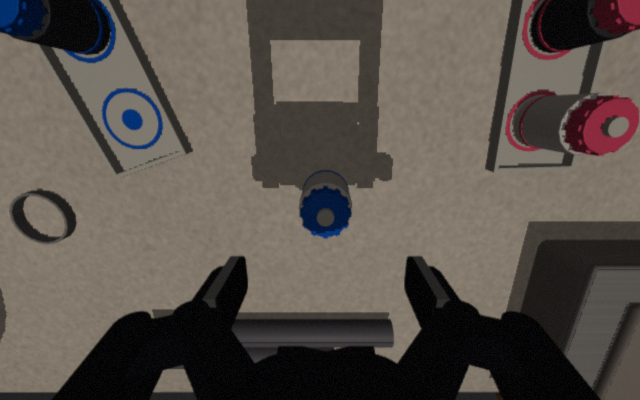

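Old blue stands on its front ring at upper left. The blue back dot is free at (132,119), and new blue's nipple (325,217) is centred between the fingers.

```bash
python3 -m jog '[{"tx":0,"ty":0.015,"tz":-0.5,"wx":0,"wy":0,"wz":0},{"tx":0,"ty":0,"tz":-0.7,"wx":0,"wy":0,"wz":0},{"tx":0,"ty":0,"tz":-0.7,"wx":0,"wy":0,"wz":0},{"tx":0,"ty":0,"tz":-0.48,"wx":0,"wy":0,"wz":0},{"tx":0,"ty":0,"tz":0,"wx":0,"wy":0,"wz":0},{"tx":0,"ty":0,"tz":0,"wx":0,"wy":0,"wz":0}]' 0
python3 -m jog '[{"tx":0,"ty":0,"tz":0,"wx":0,"wy":0,"wz":0},{"tx":0,"ty":0,"tz":0,"wx":0,"wy":0,"wz":0},{"tx":0,"ty":0,"tz":0,"wx":0,"wy":0,"wz":0},{"tx":0,"ty":0,"tz":0,"wx":0,"wy":0,"wz":0},{"tx":0,"ty":0,"tz":0,"wx":0,"wy":0,"wz":0},{"tx":0,"ty":0,"tz":0,"wx":0,"wy":0,"wz":0},{"tx":0,"ty":0,"tz":0,"wx":0,"wy":0,"wz":0},{"tx":0,"ty":0,"tz":0,"wx":0,"wy":0,"wz":0},{"tx":0,"ty":0,"tz":0.3,"wx":0,"wy":0,"wz":0},{"tx":0,"ty":0,"tz":0.7,"wx":0,"wy":0,"wz":0},{"tx":0,"ty":0,"tz":1,"wx":0,"wy":0,"wz":0},{"tx":0,"ty":0,"tz":1,"wx":0,"wy":0,"wz":0}]' 1 30
```

```text
time_s: 19.5
ee_pos: [0.6802, 0.011, 0.1]
tool_rot: [0.0, 0.0, 1.0, -0.0]
contact_force: [0.3, 0.4, -0.7]
opening: 0.0852
gripper_force: 0.0
time_s: 20.7
ee_pos: [0.679, 0.0117, 0.2507]
tool_rot: [-0.001, -0.0, 1.0, 0.0]
contact_force: [1.5, -1.0, -2.2]
opening: 0.0472
gripper_force: 31.5
```

```bash
python3 -m jog '[{"tx":-0.15,"ty":-0.4,"tz":0,"wx":0,"wy":0,"wz":0},{"tx":-0.33,"ty":-0.85,"tz":0,"wx":0,"wy":0,"wz":0},{"tx":-0.33,"ty":-0.85,"tz":0,"wx":0,"wy":0,"wz":0},{"tx":-0.33,"ty":-0.85,"tz":0,"wx":0,"wy":0,"wz":0},{"tx":-0.234,"ty":-0.56,"tz":0,"wx":0,"wy":0,"wz":0},{"tx":-0.12,"ty":-0.3,"tz":0,"wx":0,"wy":0,"wz":0},{"tx":0,"ty":0,"tz":-0.5,"wx":0,"wy":0,"wz":0},{"tx":0,"ty":0,"tz":-0.8,"wx":0,"wy":0,"wz":0},{"tx":0,"ty":0,"tz":-0.8,"wx":0,"wy":0,"wz":0},{"tx":0,"ty":0,"tz":-0.4,"wx":0,"wy":0,"wz":0},{"tx":0,"ty":0,"tz":0,"wx":0,"wy":0,"wz":0},{"tx":0,"ty":0,"tz":0,"wx":0,"wy":0,"wz":0}]' 1 30
python3 - <<'E'
from h import *
im=snap("wrist","w12");print(sensors.read_state()["ee_pos"])
for b,c in blobs(im,100,125,amin=100): print(b,c,ray("wrist",*c,.004))
h=cv2.cvtColor(im.copy(),cv2.COLOR_RGB2HSV)[300:350,300:350]
m=cv2.inRange(h,(0,0,70),(180,90,255));n,l,st,c=cv2.connectedComponentsWithStats(m)
print([(st[i].tolist(),(c[i]+300).round(1).tolist()) for i in range(1,n) if st[i][4]>100])
E
```

```text
time_s: 21.9
ee_pos: [0.6053, -0.1786, 0.1242]
tool_rot: [-0.0, -0.0, 1.0, 0.0]
contact_force: [-0.1, -0.8, -1.7]
opening: 0.0472
gripper_force: 31.6
[ 0.60596302 -0.17887079  0.12513771]
[192, 0, 119, 65, 3718] [244.2, 24.4] [ 0.4748 -0.2262  0.004 ]
[206, 60, 107, 111, 7191] [259.0, 114.5] [ 0.5262 -0.2213  0.004 ]
[298, 72, 28, 83, 448] [317.0, 112.3] [ 0.5248 -0.1831  0.004 ]
[285, 191, 79, 49, 761] [321.4, 209.1] [ 0.5925 -0.1806  0.004 ]
[276, 274, 100, 76, 4537] [325.7, 309.3] [ 0.6822 -0.1775  0.004 ]
[([9, 10, 34, 28, 704], [325.5, 323.1])]
```

View pics/w12.png

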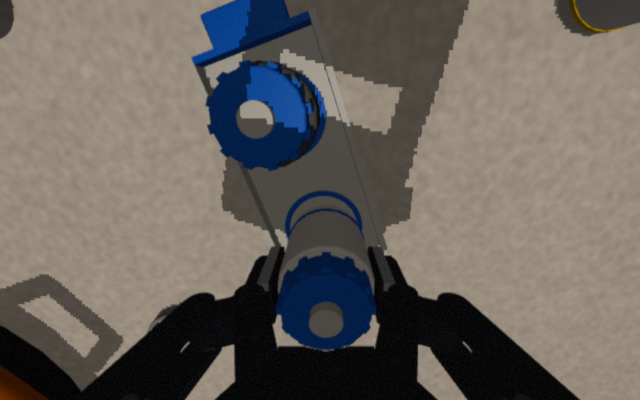

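The held new blue (325,323) is over the back ring (columns 285–363, top row 191), the same geometry as the pink placing. Set it down.

```bash
python3 - <<'E'
from h import *
print(ray("wrist",255,118,.083))
E
python3 -m jog '[{"tx":0.02,"ty":0,"tz":-0.15,"wx":0,"wy":0,"wz":0},{"tx":0,"ty":0,"tz":-0.15,"wx":0,"wy":0,"wz":0},{"tx":0,"ty":0,"tz":-0.08,"wx":0,"wy":0,"wz":0},{"tx":0,"ty":0,"tz":-0.03,"wx":0,"wy":0,"wz":0},{"tx":0,"ty":0,"tz":0,"wx":0,"wy":0,"wz":0},{"tx":0,"ty":0,"tz":0,"wx":0,"wy":0,"wz":0}]' 1 30
```

```text
[ 0.5257 -0.2048  0.083 ]
time_s: 22.55
ee_pos: [0.6061, -0.1788, 0.1047]
tool_rot: [0.0, -0.0, 1.0, 0.0]
contact_force: [-3.8, 1.8, 9.4]
opening: 0.0472
gripper_force: 32.9
```

Seated. Release, rise, back off so the overhead camera sees everything.

```bash
python3 -m jog '[{"tx":0,"ty":0,"tz":0,"wx":0,"wy":0,"wz":0},{"tx":0,"ty":0,"tz":0,"wx":0,"wy":0,"wz":0},{"tx":0,"ty":0,"tz":0,"wx":0,"wy":0,"wz":0},{"tx":0,"ty":0,"tz":0,"wx":0,"wy":0,"wz":0},{"tx":0,"ty":0,"tz":0,"wx":0,"wy":0,"wz":0},{"tx":0,"ty":0,"tz":0.3,"wx":0,"wy":0,"wz":0},{"tx":0,"ty":0,"tz":0.8,"wx":0,"wy":0,"wz":0},{"tx":0,"ty":0,"tz":0.9,"wx":0,"wy":0,"wz":0},{"tx":0,"ty":0,"tz":0.9,"wx":0,"wy":0,"wz":0},{"tx":0,"ty":0.5,"tz":0,"wx":0,"wy":0,"wz":0},{"tx":0,"ty":0.9,"tz":0,"wx":0,"wy":0,"wz":0},{"tx":0,"ty":0.9,"tz":0,"wx":0,"wy":0,"wz":0}]' 0
python3 -m jog '[{"tx":-0.2,"ty":0.8,"tz":0.1,"wx":0,"wy":0,"wz":0},{"tx":-0.2,"ty":0.6,"tz":0.1,"wx":0,"wy":0,"wz":0},{"tx":0,"ty":0,"tz":0,"wx":0,"wy":0,"wz":0},{"tx":0,"ty":0,"tz":0,"wx":0,"wy":0,"wz":0}]'
python3 - <<'E'
from h import *
snap("wrist","w13")
im=snap("top","t13"); c=cv2.imread("pics/t13.png")[100:280,140:470]; cv2.imwrite("pics/both.png",np.vstack([cv2.resize(cv2.imread("pics/w13.png"),(480,300)),cv2.resize(c,(480,262))]))
E
```

```text
time_s: 23.75
ee_pos: [0.6061, -0.0634, 0.2503]
tool_rot: [0.001, 0.001, 1.0, -0.0]
contact_force: [0.5, 0.2, 0.1]
opening: 0.0855
gripper_force: 0.0
time_s: 24.15
ee_pos: [0.5862, 0.0065, 0.2595]
tool_rot: [0.001, -0.001, 1.0, -0.0]
contact_force: [0.5, 0.2, -0.1]
opening: 0.0854
gripper_force: 0.0
```

View pics/both.png

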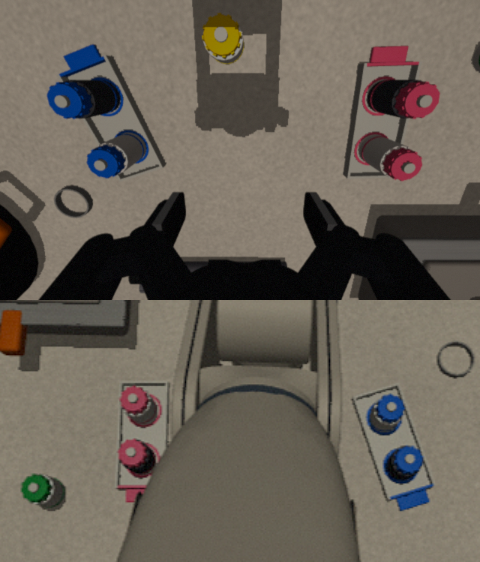

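All four cartridges stand upright on their spots, old ones (dark) in front and new ones behind. Green and yellow look unmoved, and the robot touches nothing.

```bash
python3 -c "
from bench import workorder; print(workorder.close_job())"
```

```text
the job is handed in; nothing more can be done
None
```

The job is handed in at about 24 s: both trays are restocked, pink first then blue, with each old cartridge on the front spot and the matching new one behind it, all upright and let go; the close-up pictures put them within about 2 mm of centre, and the green and yellow ones were left alone.

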